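# Test the chopping board with a moisture meter

### The arm

A 6-joint arm with a two-finger parallel gripper is mounted at the origin on a cart in front of the work surface, level with it; the furniture and walls round the work are solid. World frame = base frame: x ahead of the robot, y to its left, z up, the work surface at z = 0. Lengths are in m, angles in degrees, forces in N, time in s.
With the tool pointing down it reaches from about 0.25 to 0.725 m from the base axis. Payload 9.7 kg.
Tool frame: the origin (TCP) lies midway between the tips of the shut fingers; the grasp point (between the pads) lies bot.hold_point_z behind it (bot.hold_point_z is the distance from the TCP to the grasp point, in m); z points along the fingers, y is the line along which they close (so a half turn about z gives the same grasp; the last joint's range is limited). The gripper opens to 85 mm and grips with 20 to 120 N. Pads are 22 mm wide; open, the fingers measure 114 mm over their backs; the gripper's body (76 mm by 85 mm) begins 54 mm behind the grasp point. The pads swing forward as they close: fully open they stand 13 mm farther back than shut.
Start: joints at [-66.291, 4.979, 10.078, 95.1, 0, 90], TCP at [0.221, -0.504, 0.231] pointing down, gripper open.
Joint ranges: [-179.16, 179.16], [-48.56, 103.87], [-65.8, 70.77], [-126.05, 130.52], [-82.76, 87.17], [-180, 180]. Speed limits (degrees/s): [127.2, 127.2, 147.25, 180, 180, 180].

### API

Orientations are given as [roll, pitch, yaw] about the fixed x, y, z axes, in that order (R = Rz(yaw) Ry(pitch) Rx(roll)).
In Python, from workcell import bot, camera, camera_model, ticket gives the robot as it stands.
- The arm moves only by the tool send_rows, never from a script. Its argument "targets" is text: rows parted by semicolons, each of 5 numbers parted by spaces: the shift along the tool's x, y, z in mm, then the turn about the tool's z in degrees, then the closure in counts, from 0 (fully open) to 255 (shut). A call has 1 to 20 rows; each row is the pose to reach, as a shift and turn from the pose commanded when the call began, along the tool's axes at that moment; what a row does not reach only later rows make up. A row lasts 1/8 s, in which the tool goes at most 62.5 mm and 10.7 degrees, less where a joint would pass 70% of its speed; a pose out of reach is approached as far as the arm can. A call with a gripper value outside its range is refused whole. The fingers move at their own pace and stop on an object; "newtons" is the grip in N (left out, the last holds). Time passes only in rows, so rows that repeat a pose let the fingers close. It gives the time, the measured TCP pose, the force, the opening and the grip force at its end, in the units of the state.
- bot.get_obs(): the state, without advancing time (a new reading comes with each control period).
- camera(name): name is "side" or "top"; returns the picture (384x512x3 uint8, blue, green, red); there is no depth.
- camera_model(name): a dict with "K" (3x3 intrinsics, pixels), "dist_coeffs" ([k1, k2, p1, p2, k3] as OpenCV has them; the pictures are not rectified), "pose" (4x4, takes a point from camera to world coordinates). Camera axes: x right, y down, z forward; pixel columns grow to the right and rows downward; lengths in m; the calibration is good to about 2 mm. A picture is of the moment at which its call begins. camera_model takes no time and is no camera call.
- ticket.job_done(): hands the job in; it is judged then, once.
The state is a dict: "time": time; "q": joint angles; "qd": joint speeds; "joint_efforts": joint torques, N m; "ee_pos": TCP position; "tcp_rot": TCP orientation; "wrist_force": force on the tool from outside, world axes, zero at the start; "torque": the same for the moment, N m; "opening": finger opening in m; "grasp_force": force on a finger pad.
Only numpy, scipy, OpenCV 4.12 (cv2) and the standard library are available. Lean on these libraries where they do the work, as an engineer would, in place of code of your own. Each camera call takes 0.05 s, during which the arm holds its last target. There are 200 camera calls.

### The job

Take the moisture meter out of its stand and, holding it upright, check it first: press its sprung tip about half-way in against the floor of the round check cup on the stand and keep it there for a good second. Then test the board: hold the meter upright with its tip inside the burnt ring on the chopping board (not on the cross), again pressing lightly so that the tip is about half-way in, and finish like that, still holding the meter still against the board. Never push the tip all the way in, and leave the spice jar and the honey jar where they are.

Things in the scene. Friction and masses are not known exactly. Their poses are not given: they have to be found in the camera images.
- meter_grip (a point): Where to hold the moisture meter: upright grey plastic housing, 34 mm along x, 24 along y, 110 tall, 85-170 g, steel tip below. This point is on its axis, 85 mm above the housing's underside, 25 mm below its top; z points up, away from the tip. It starts in the stand's sleeve, its x along the stand's: 70 mm of housing stands out above, 40 mm is inside with 1.5 mm play; draw it 90 mm straight up.
- tip_end (a point): The lowest point of the meter's steel tip, a pin 8 mm wide with a round end, on the meter's axis, 125 mm below meter_grip when the tip is fully out. It moves up toward meter_grip as the tip is pressed in.
- tip (a joint): How far the sprung tip is pushed in along the meter's axis, in m: 0 is fully out, 0.012 all the way in (stop). The spring takes 1.4 N to start and 350 N/m more: about 3.5 N at half-way (0.006), 5.6 N at the stop.
- stand: The meter's stand, fixed to the worktop: a dark steel foot plate 150 mm (x) by 70 mm (y) by 6 mm, origin at the centre of its underside. At x = +37 mm rises a rectangular aluminium sleeve, 45 by 35 mm outside, its top 90 mm above the origin; at x = -38 mm stands the low round check cup.
- cup_floor (a point): Centre of the flat floor of the round check cup on the stand, 6 mm above the worktop. The cup is 30 mm wide inside (38 mm outside) and its rim is 8 mm above this floor.
- ring_spot (a point): Centre of the burnt ring on the chopping board, at the height of the board's top, a plain round outline in dark brown, 30 mm wide inside and 42 mm outside. The board is wooden, 340 by 220 by 22 mm, lies on the worktop and does not move. Ring and cross may change places.
- cross_spot (a point): Centre of the other mark on the board, a burnt diagonal cross about 42 mm across, 110 mm from the ring. It is not to be tested.
- spice_jar: Bystander: spice jar with a screw lid, 45 mm wide, 106 mm tall, loose on the worktop behind the stand. Origin at the centre of its underside.
- honey_jar: Bystander: honey jar, 70 mm wide, 101 mm tall, loose on the far end of the chopping board. Origin at the centre of its underside.
- board: The wooden chopping board, 340 mm (y) by 220 mm (x) by 22 mm, lying on the worktop; it does not move. Origin at the centre of its underside.
There are look-alikes about, which are no part of the job. Of the things shaped like the part that bears meter_grip, the grey one is meant.

How it is judged (in metres and radians):
On the way:
1. the meter is held upright with its tip pressed about half-way in on the floor of the check cup (value of joint tip between 0.0025 and 0.0095 m and angle between meter_grip's own z axis and vertical below 0.14 rad and horizontal distance between tip_end and cup_floor below 0.013 m and z of tip_end in the frame of cup_floor below 0.004 m and contact force between tip and stand above 1 N), for 0.5 s.
At the end, for the whole second after the job is handed in: At the end the meter is still gripped and still, upright within 8 degrees, its tip wholly inside the burnt ring (within 11 mm of its centre) on the board with a push of 1 to 8 N, the tip pushed in between 2.5 and 9.5 mm of its 12 mm (value of joint tip between 0.0025 and 0.0095 m and angle between meter_grip's own z axis and vertical below 0.14 rad and horizontal distance between tip_end and ring_spot below 0.011 m and z of tip_end in the frame of ring_spot below 0.004 m and contact force between tip and board between 1 and 8 N and contact force between the fingers and meter above 1 N and linear speed of meter below 0.01 m/s); the arm keeps its last pose, push and grip.
It fails at once if the sprung tip is pushed all the way in (value of joint tip above 0.0118 m).
It fails at once if a bystander (spice jar or honey jar) is shifted by more than 20 mm (distance of any of spice_jar, honey_jar from where it was at the start of the episode above 0.02 m).
It also fails if it takes over 51 s, if anything falls off the work surface, if the arm or the gripper's body presses on something with over 40 N, if the wrist force passes 120 N, or if a joint passes its speed limit or range.

## Working session

There is one attempt and no reset: what is moved stays moved. The work goes in short steps, Python scripts to look and compute and a tool call to move; the robot and the scene stay as the last step left them, time stands still between calls to the robot, and variables do not carry over. Pictures are saved under pics/ and viewed, at most 10 in all, crops included, and the job is handed in when it is done.

Besides the shell and the picture viewer there is one more tool, called after "Request:" by a JSON object that holds its "api" and its "payload". send_rows: Moves the arm, as the interface text tells. Its arguments: {"type":"object","properties":{"targets":{"type":"string"},"newtons":{"type":"number"}},"required":["targets"]}

```bash
mkdir -p pics
cat > h.py <<'E'
import numpy as np, cv2
from workcell import bot, camera, camera_model, ticket
def ray(n,u,v):
    m=camera_model(n);K=np.array(m["K"]);T=np.array(m["pose"])
    p=cv2.undistortPoints(np.array([[[u,v]]],float),K,np.array(m["dist_coeffs"]))[0,0]
    d=T[:3,:3]@np.array([p[0],p[1],1]);return T[:3,3],d
def atz(n,u,v,z):
    o,d=ray(n,u,v);return o+d*(z-o[2])/d[2]
def px(n,P):
    m=camera_model(n);T=np.linalg.inv(np.array(m["pose"]))
    return cv2.projectPoints(np.array(P,float).reshape(-1,3),cv2.Rodrigues(T[:3,:3])[0],T[:3,3],np.array(m["K"]),np.array(m["dist_coeffs"]))[0][:,0]
E
python3 - <<'E'
from h import *
a,b=camera("top"),camera("side")
cv2.imwrite("pics/t0.png",a);cv2.imwrite("pics/s0.png",b)
for n in("top","side"):print(n,np.round(camera_model(n)["pose"],3).tolist())
o=bot.get_obs();print({k:np.round(v,3).tolist() for k,v in o.items()},bot.hold_point_z)
E
```

```text
top [[0.029, -0.999, 0.037, 0.561], [-0.999, -0.028, 0.022, 0.131], [-0.021, -0.038, -0.999, 0.931], [0.0, 0.0, 0.0, 1.0]]
side [[0.987, -0.078, 0.144, 0.427], [-0.162, -0.354, 0.921, -0.992], [-0.021, -0.932, -0.362, 0.547], [0.0, 0.0, 0.0, 1.0]]
{'time': 0.1, 'q': [-66.293, 5.008, 10.038, 95.098, -0.001, 90.001], 'qd': [-0.024, -0.138, 0.011, -0.02, -0.036, 0.048], 'joint_efforts': [-0.002, -52.156, 46.565, 0.016, -0.0, 0.0], 'ee_pos': [0.221, -0.503, 0.231], 'tcp_rot': [-179.932, 0.001, 23.706], 'wrist_force': [-0.086, 0.372, 0.018], 'torque': [0.005, -0.009, 0.006], 'grasp_force': 0.0, 'opening': 0.085} 0.0187
```

View pics/t0.png

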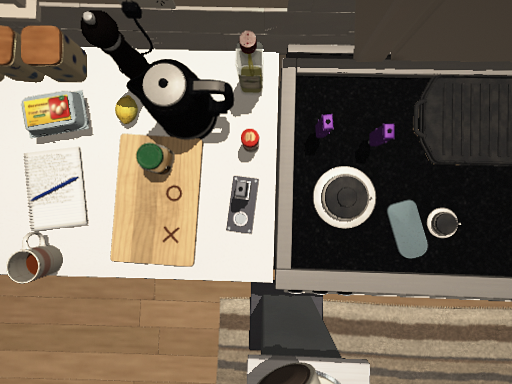

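View pics/s0.png

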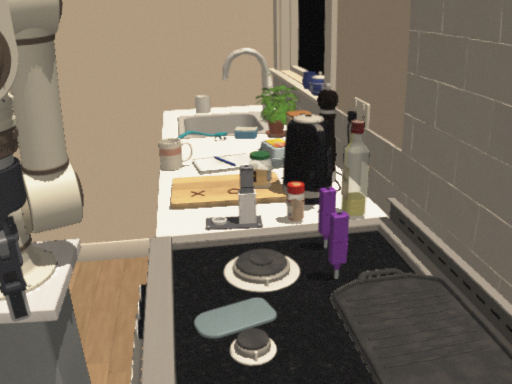

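The top view shows three meter-shaped things. The grey one stands in the stand's sleeve at (240,188), and two purple ones are on the hob at (326,124) and (389,133). The grey one in the sleeve fits the description. The check cup is at (240,218), the ring at (174,193), the cross at (171,235), the spice jar at (250,138) and the honey jar at (152,156). I'll confirm this in an enlarged crop.

Run:
```python
from h import *
a=cv2.imread("pics/t0.png");b=cv2.imread("pics/s0.png")
c=cv2.resize(a[165:245,155:265],None,fx=5,fy=5,interpolation=cv2.INTER_CUBIC)  #550x400
d=cv2.resize(b[160:235,200:265],None,fx=3.7,fy=3.7,interpolation=cv2.INTER_CUBIC)
o=np.zeros((400,800,3),np.uint8);o[:,:550]=c;o[:d.shape[0],550:550+d.shape[1]]=d[:400,:250]
cv2.imwrite("pics/c0.png",o)
```

```text
(no output)
```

View pics/c0.png

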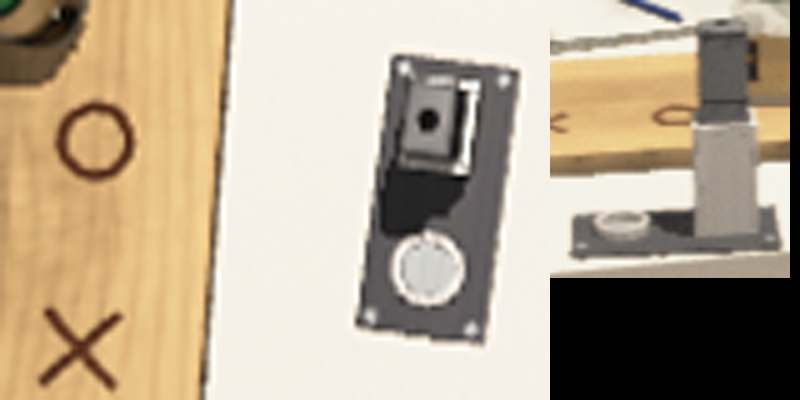

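The crop confirms it: the grey housing is in the sleeve, with its black top dot at crop (428,120). The ring is at crop (95,141), the cup rim centre at (428,269) and the plate corners at (392,55), (520,70), (484,344) and (357,327).

Run:
```python
from h import *
f=lambda x,y,z:atz("top",155+(x+.5)/5-.5,165+(y+.5)/5-.5,z)
C=np.array([f(x,y,.006) for x,y in[(392,55),(520,70),(484,344),(357,327)]])
c=C.mean(0);print("corners",np.round(C,4).tolist(),"centre",c.round(4))
print("sizes",[np.linalg.norm(C[i]-C[(i+1)%4]).round(4) for i in range(4)])
ax=(C[0]+C[1]-C[2]-C[3]);ax/=np.linalg.norm(ax);yaw=np.degrees(np.arctan2(ax[1],ax[0]))
d=(C[0]-C[1]+C[3]-C[2]);print("yaw long",yaw,"short",np.degrees(np.arctan2(d[1],d[0]))-90)
m=f(428,120,.160);cup=f(428,269,.014);ring=f(95,141,.022);cross=f(80,348,.022)
print("meter top",m,"pred",c+.037*ax,"cup",cup,"pred",c-.038*ax,"ring",ring,"cross",cross,np.linalg.norm(ring-cross))
dd=cup-m;print("m-cup",np.linalg.norm(dd[:2]))
sx=lambda x,y:(200+(x-550+.5)/3.7-.5,160+(y+.5)/3.7-.5)
print("side: meter top",atz("side",*sx(723,25),.160),"cup",atz("side",*sx(622,222),.014),"ring",atz("side",*sx(676,115),.022))
```

```text
corners [[0.63, 0.2116, 0.006], [0.6239, 0.1429, 0.006], [0.4777, 0.1579, 0.006], [0.4846, 0.2257, 0.006]] centre [0.5541 0.1845 0.006 ]
sizes [np.float64(0.069), np.float64(0.147), np.float64(0.0682), np.float64(0.1461)]
yaw long -5.6781610164780885 short -5.472596445956725
meter top [0.59007787 0.18115248 0.16      ] pred [0.59087402 0.18084826 0.006     ] cup [0.51686563 0.18832505 0.014     ] pred [0.51624202 0.18826879 0.006     ] ring [0.57921676 0.36505499 0.022     ] cross [0.47072058 0.36871735 0.022     ] 0.10855797612335207
m-cup 0.07356275191984485
side: meter top [0.58566001 0.15527713 0.16      ] cup [0.5117005  0.17042718 0.014     ] ring [0.57239955 0.34854976 0.022     ]
```

Request:
{"api": "send_rows", "payload": {"targets": "41 -32 0 -10 0; 82 -64 0 -20 0; 123 -96 0 -30 0; 164 -128 0 -40 0; 205 -160 0 -50 0; 246 -192 0 -60 0; 287 -224 0 -70 0; 328 -256 0 -80 0; 369 -288 0 -90 0; 410 -320 0 -100 0; 451 -352 0 -110 0; 492 -384 0 -120 0; 533 -416 0 -130 0; 574 -448 0 -140 0; 613 -478 0 -150.7 0; 613 -478 0 -150.7 0; 613 -478 0 -150.7 0"}}

```text
time: 2.22
ee_pos: [0.5899, 0.1804, 0.2307]
tcp_rot: [-180.0, -0.1, 174.4]
wrist_force: [0.3, 0.4, 0.5]
opening: 0.0853
grasp_force: 0.0
```

Run:
```python
from h import *
b=camera("side");a=camera("top")
print(bot.get_obs())
c=cv2.resize(b[60:240,170:330],None,fx=3.3,fy=3.3,interpolation=cv2.INTER_CUBIC)
cv2.imwrite("pics/s1.png",c)
p=px("side",[bot.get_obs()["ee_pos"],[.59,.181,.16],[.517,.188,.014]]);print(p,(p-[170,60])*3.3)
```

```text
{'time': 2.325, 'q': array([ 1.69417572e+01,  1.44980086e+01,  2.09483557e+01,  9.64447087e+01,
       -7.46677291e-03,  2.26366818e+01]), 'qd': array([-0.28893735, -0.58509047,  0.00409164, -0.0173086 , -0.08823435,
       -0.13679968]), 'joint_efforts': array([ 6.72186557e-01, -6.10873246e+01,  4.61468232e+01, -4.74963477e-02,
        1.71892281e-02,  5.57822859e-03]), 'ee_pos': array([0.5899211 , 0.17966263, 0.23157706]), 'tcp_rot': array([-1.79995279e+02,  8.07784581e-03,  1.74305075e+02]), 'wrist_force': array([ 0.68169561, -0.01857949,  0.89192381]), 'torque': array([ 0.01087266, -0.0056475 ,  0.03725846]), 'grasp_force': 0.0, 'opening': 0.08534373374610173}
[[245.89134074 136.05455675]
 [246.60419862 163.14031454]
 [220.45570742 216.74363887]] [[250.44142443 250.98003729]
 [252.79385543 340.36303798]
 [166.50383449 517.25400828]]
```

View pics/s1.png

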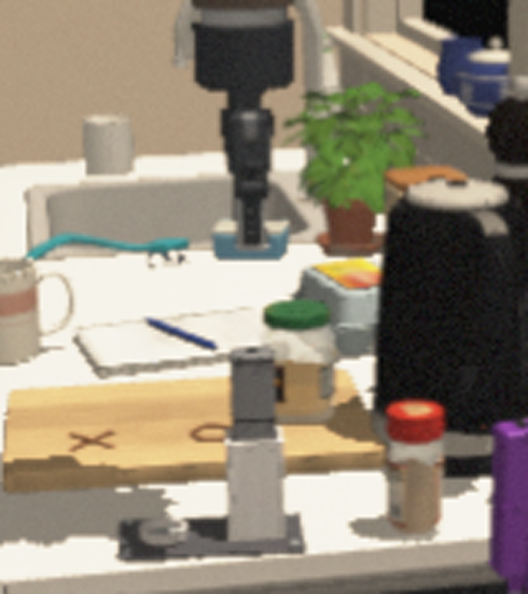

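In the side crop the fingers line up with the meter in x, at about column 250. The tip of the near finger is at (250,247) and the meter top at (252,353). The side camera is about 4 px off vertically, so I'll trust the top view for y. I'll go down and close in steps, watching the lateral force.

Request:
{"api": "send_rows", "payload": {"targets": "0 0 40 0 0; 0 0 80 0 0; 0 0 105 0 60; 0 0 115 0 100; 0 0 115 0 120; 0 0 115 0 120; 0 0 115 0 120; 0 0 115 0 120", "newtons": 20}}

```text
time: 3.32
ee_pos: [0.5905, 0.1807, 0.1169]
tcp_rot: [180.0, 0.0, 174.4]
wrist_force: [0.4, -0.1, -0.8]
opening: 0.0453
grasp_force: 0.0
```

Request:
{"api": "send_rows", "payload": {"targets": "0 0 0 0 140; 0 0 0 0 150; 0 0 0 0 150; 0 0 0 0 150"}}

```text
time: 3.82
ee_pos: [0.5902, 0.1806, 0.1162]
tcp_rot: [-180.0, -0.0, 174.4]
wrist_force: [1.1, -0.1, -0.3]
opening: 0.0351
grasp_force: 0.0
```

Request:
{"api": "send_rows", "payload": {"targets": "0 0 0 0 160; 0 0 0 0 160; 0 0 0 0 160"}}

```text
time: 4.2
ee_pos: [0.5902, 0.1805, 0.1163]
tcp_rot: [-180.0, -0.0, 174.4]
wrist_force: [-0.0, 0.4, 0.1]
opening: 0.0315
grasp_force: 0.0
```

Request:
{"api": "send_rows", "payload": {"targets": "0 0 0 0 170; 0 0 0 0 170; 0 0 0 0 170"}}

```text
time: 4.58
ee_pos: [0.5902, 0.1806, 0.1163]
tcp_rot: [180.0, 0.0, 174.4]
wrist_force: [-0.1, 0.1, 0.0]
opening: 0.0284
grasp_force: 0.0
```

Request:
{"api": "send_rows", "payload": {"targets": "0 0 0 0 176; 0 0 0 0 176; 0 0 0 0 176"}}

```text
time: 4.95
ee_pos: [0.5902, 0.1806, 0.1163]
tcp_rot: [180.0, 0.0, 174.4]
wrist_force: [0.0, -0.1, 1.0]
opening: 0.0263
grasp_force: 0.0
```

Centred in y. I'll close fully and grip.

Request:
{"api": "send_rows", "payload": {"targets": "0 0 0 0 190; 0 0 0 0 230; 0 0 0 0 255; 0 0 0 0 255; 0 0 0 0 255", "newtons": 40}}

```text
time: 5.58
ee_pos: [0.5903, 0.1807, 0.1164]
tcp_rot: [180.0, 0.0, 174.4]
wrist_force: [0.7, 1.4, 1.2]
opening: 0.0237
grasp_force: 39.6
```

Request:
{"api": "send_rows", "payload": {"targets": "0 0 -10 0 255; 0 0 -25 0 255; 0 0 -40 0 255; 0 0 -55 0 255; 0 0 -75 0 255; 0 0 -95 0 255; 0 0 -95 0 255; 0 0 -95 0 255"}}

```text
time: 6.58
ee_pos: [0.5901, 0.1805, 0.2107]
tcp_rot: [-180.0, -0.0, 174.4]
wrist_force: [-0.5, -0.6, -2.9]
opening: 0.0237
grasp_force: 39.4
```

Run:
```python
from h import *
b=camera("side")
o=bot.get_obs();print(o["ee_pos"],o["tcp_rot"],o["wrist_force"],o["grasp_force"])
x0,y0=190,90
c=cv2.resize(b[y0:y0+140,x0:x0+100],None,fx=4.2,fy=4.2,interpolation=cv2.INTER_CUBIC)
cv2.imwrite("pics/s2.png",c)
e=o["ee_pos"]
g=e+[0,0,.0187]
p=px("side",[g,g-[0,0,.125],g-[0,0,.085],[.5167,.1883,.006]]);print((p-[x0,y0])*4.2)
# meter target in cup
a=np.radians(174.4);x=np.array([np.cos(a),np.sin(a)]);y=np.array([np.sin(a),-np.cos(a)])
for n,t in(("cup",[.5162,.1883]),("cup2",[.5903-.075*np.cos(np.radians(5.6)),.1807+.075*np.sin(np.radians(5.6))])):
    d=np.array(t)-e[:2];print(n,t,"rel",1000*d@x,1000*d@y)
```

```text
[0.58999129 0.18046793 0.21036393] [-1.79972218e+02 -6.51971732e-02  1.74405504e+02] [-0.1361551   0.1329431  -1.58253574] 39.43354904651642
[[234.77754531 197.16773927]
 [240.28438402 393.85925892]
 [238.55026964 332.34255107]
 [127.99923105 543.69639903]]
cup [0.5162, 0.1883] rel 74.20338773605665 0.593919144037125
cup2 [np.float64(0.5156579450013627), np.float64(0.18801871748193622)] rel 74.71540735923334 0.261083776328201
```

View pics/s2.png

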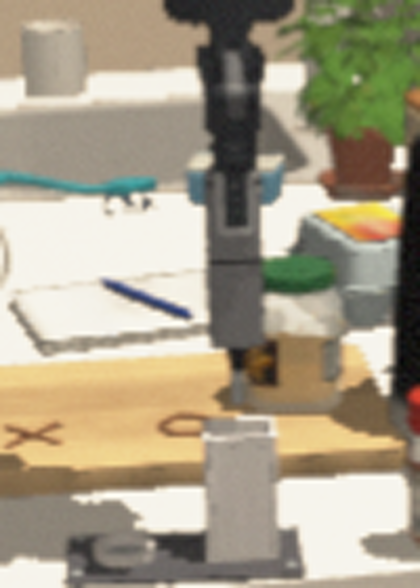

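The meter is held upright with its tip out at crop (238,403), clear of the sleeve top at about row 425. The cup is at (123,545). The offsets match the calibration, so next I move over the cup and part-way down.

Request:
{"api": "send_rows", "payload": {"targets": "25 0 0 0 255; 50 0 0 0 255; 75 0 0 0 255; 75 0 0 0 255; 75 0 25 0 255; 75 0 50 0 255; 75 0 75 0 255; 75 0 88 0 255; 75 0 88 0 255; 75 0 88 0 255"}}

```text
time: 7.88
ee_pos: [0.5161, 0.188, 0.1242]
tcp_rot: [180.0, 0.1, 174.4]
wrist_force: [0.4, 0.1, -1.2]
opening: 0.0238
grasp_force: 39.5
```

Run:
```python
from h import *
b=camera("side")
o=bot.get_obs();print(o["ee_pos"],o["tcp_rot"],o["wrist_force"],o["grasp_force"])
x0,y0=180,140
c=cv2.resize(b[y0:y0+95,x0:x0+100],None,fx=6,fy=6,interpolation=cv2.INTER_CUBIC)
cv2.imwrite("pics/s3.png",c)
```

```text
[0.51614883 0.18805632 0.12438751] [1.79960406e+02 8.15989393e-02 1.74409258e+02] [-0.44160095  0.54839626 -1.45826359] 39.46177840232849
```

View pics/s3.png

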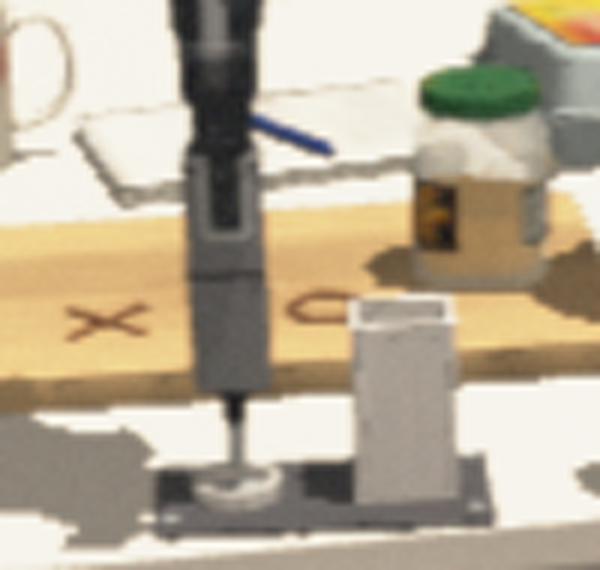

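The tip is at crop column 237 and the cup centre at 238, so it is aligned with the cup. Now I lower it gently.

Request:
{"api": "send_rows", "payload": {"targets": "0 0 4 0 255; 0 0 8 0 255; 0 0 11 0 255; 0 0 13 0 255; 0 0 13 0 255; 0 0 13 0 255"}}

```text
time: 8.68
ee_pos: [0.5156, 0.1879, 0.1105]
tcp_rot: [180.0, 0.0, 174.4]
wrist_force: [-0.7, -0.2, 0.2]
opening: 0.0234
grasp_force: 39.8
```

Request:
{"api": "send_rows", "payload": {"targets": "0 0 2 0 255; 0 0 3 0 255; 0 0 3 0 255; 0 0 3 0 255"}}

```text
time: 9.18
ee_pos: [0.5156, 0.1879, 0.1074]
tcp_rot: [180.0, 0.0, 174.4]
wrist_force: [-0.2, -0.4, 2.0]
opening: 0.0229
grasp_force: 39.9
```

The push is about 3.4 N against the −1.4 N baseline, which matches the depth predicted from the pose (about 5 mm). I'll go 1 mm deeper and hold for over a second.

Request:
{"api": "send_rows", "payload": {"targets": "0 0 1 0 255; 0 0 1 0 255; 0 0 1 0 255; 0 0 1 0 255; 0 0 1 0 255; 0 0 1 0 255; 0 0 1 0 255; 0 0 1 0 255; 0 0 1 0 255; 0 0 1 0 255; 0 0 1 0 255; 0 0 1 0 255"}}

```text
time: 10.68
ee_pos: [0.5156, 0.1879, 0.1063]
tcp_rot: [180.0, -0.0, 174.4]
wrist_force: [-0.9, 0.7, 1.9]
opening: 0.0235
grasp_force: 40.0
```

Run:
```python
from h import *
f=[]
for i in range(6): camera("top");o=bot.get_obs();f.append(o["wrist_force"])
print(np.mean(f,0),o["ee_pos"])
e=o["ee_pos"]
a=np.radians(174.4);x=np.array([np.cos(a),np.sin(a)]);y=np.array([np.sin(a),-np.cos(a)])
for t in ([.579,.367],):
    d=np.array(t)-e[:2];print("rel",1000*d@x,1000*d@y)
```

```text
[-0.34298632 -0.15867523  1.66428686] [0.51557957 0.18787141 0.10629362]
rel -45.6378624017717 184.4624313763086
```

Request:
{"api": "send_rows", "payload": {"targets": "0 0 -15 0 255; 0 0 -40 0 255; 0 0 -60 0 255; -8 31 -60 0 255; -15 61 -60 0 255; -23 92 -60 0 255; -30 122 -60 0 255; -38 153 -60 0 255; -42 172 -60 0 255; -45.5 184 -60 0 255; -45.5 184 -60 0 255; -45.5 184 -60 0 255"}}

```text
time: 12.48
ee_pos: [0.5787, 0.3659, 0.1665]
tcp_rot: [-180.0, -0.0, 174.4]
wrist_force: [-0.1, -0.4, -1.8]
opening: 0.0235
grasp_force: 39.8
```

Run:
```python
from h import *
b=camera("side");a=camera("top")
o=bot.get_obs();e=o["ee_pos"];print(e,o["tcp_rot"],o["wrist_force"],o["grasp_force"])
print("honey",atz("top",150,155,.123))
x0,y0=190,110
c=cv2.resize(b[y0:y0+100,x0:x0+100],None,fx=5,fy=5,interpolation=cv2.INTER_CUBIC)
d=cv2.resize(a[145:245,120:180],None,fx=5,fy=5,interpolation=cv2.INTER_CUBIC)
cv2.imwrite("pics/s4.png",np.hstack([c,d]))
g=e+[0,0,.0187-.125]
print((px("side",[g,[g[0],g[1],.022],[.579,.365,.022]])-[x0,y0])*5)
```

```text
[0.5787546  0.36582854 0.16666105] [1.79999282e+02 9.63759273e-03 1.74371698e+02] [-0.26835573  0.38200572 -0.89516254] 39.78373646736145
honey [0.66436776 0.39776433 0.123     ]
[[223.17678703 332.129198  ]
 [225.45912857 392.473688  ]
 [226.03846599 392.92917276]]
```

View pics/s4.png

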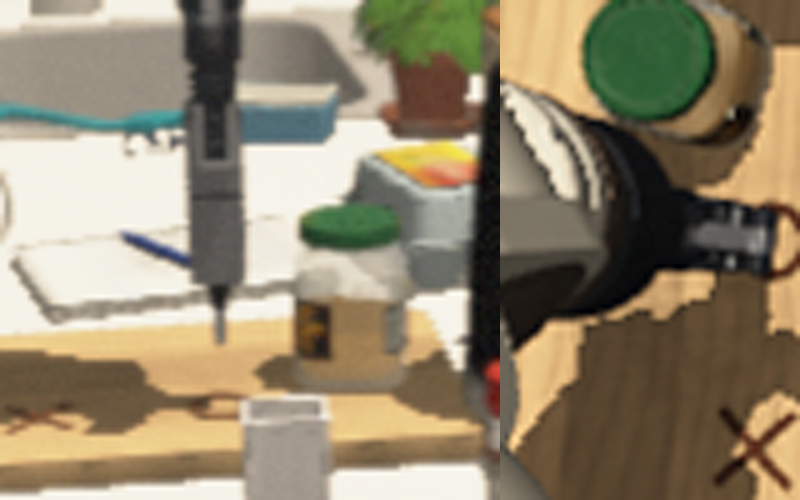

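The tip is at crop (220,344). Taking the side camera's known offset, its foot on the board is at about (222,405), and the ring centre is at (220,405) from the first picture, so it is about 1 mm off. The honey jar is about 86 mm away in x. Now I lower it.

Request:
{"api": "send_rows", "payload": {"targets": "1 0 12 0 255; 1 0 24 0 255; 1 0 32 0 255; 1 0 36 0 255; 1 0 39 0 255; 1 0 41 0 255; 1 0 41 0 255; 1 0 41 0 255"}}

```text
time: 13.58
ee_pos: [0.5778, 0.3667, 0.1257]
tcp_rot: [180.0, 0.0, 174.4]
wrist_force: [-1.6, -0.7, 0.3]
opening: 0.0234
grasp_force: 40.1
```

Request:
{"api": "send_rows", "payload": {"targets": "0 0 2 0 255; 0 0 3 0 255; 0 0 3 0 255; 0 0 3 0 255; 0 0 3 0 255; 0 0 3 0 255"}}

```text
time: 14.32
ee_pos: [0.5778, 0.3667, 0.1223]
tcp_rot: [180.0, 0.0, 174.4]
wrist_force: [-1.5, -0.2, 1.3]
opening: 0.0237
grasp_force: 40.2
```

Run:
```python
from h import *
f=[]
for i in range(8): b=camera("side");o=bot.get_obs();f.append(o["wrist_force"])
print(np.mean(f,0),o["ee_pos"],o["grasp_force"],o["qd"])
x0,y0=190,110
cv2.imwrite("pics/s5.png",cv2.resize(b[y0:y0+100,x0:x0+100],None,fx=6,fy=6,interpolation=cv2.INTER_CUBIC))
```

```text
[-0.93290445 -0.55547937  1.9231317 ] [0.57780026 0.36666068 0.12228363] 40.19350826740265 [ 0.10076505 -0.05869511 -0.01699697  0.01956977  0.01988054 -0.01855712]
```

View pics/s5.png

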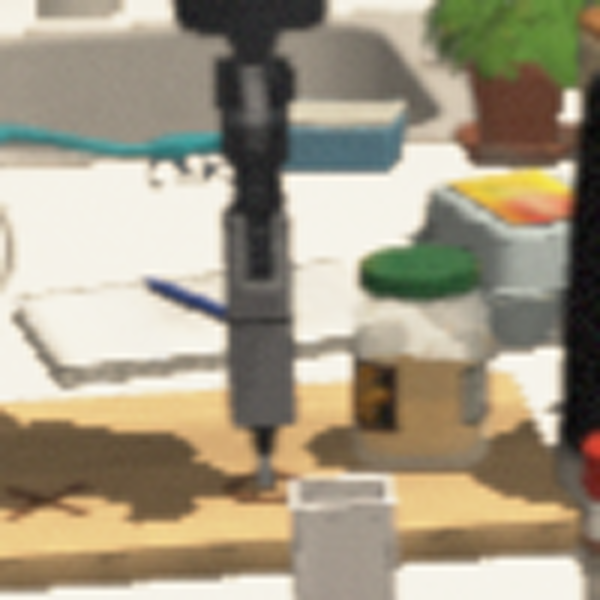

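The tip is at crop (264,488) and the ring centre at about (264,486), so it is inside the ring. The push is about 3.3 N and the tip is about half-way in. I'm handing it in.

```bash
python3 -c "
from workcell import ticket
print(ticket.job_done())"
```

```text
the job is handed in; nothing more can be done
None
```

I handed the job in with the meter checked in the cup for about 1.8 s and now held upright inside the burnt ring, with the tip about half-way in at roughly 3.3 N. Neither jar was touched, and the judged result was not shown.

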